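Stow the microscope objectives lens end down

ROBOT

A 6-joint arm with a two-finger parallel gripper is mounted at the origin on the work surface. World frame = base frame: x ahead of the robot, y to its left, z up, the work surface at z = 0. Lengths are in mm, angles in rad, forces in N, time in s.
With the tool pointing down it reaches from about 400 to 825 mm from the base axis. Payload 7 kg.
Tool frame: the origin (TCP) lies at the very end of the fingers, on their centre line; the grasp point (between the pads) lies 19 mm behind it; z points along the fingers, y is the direction in which the jaws open and shut (so a half turn about z gives the same grasp; the last joint's range is limited). The gripper opens to 88 mm and grips with 3 to 60 N. Pads are 19 mm wide; open, the fingers measure 130 mm over their backs; the gripper's body (78 mm by 193 mm) begins 47 mm behind the grasp point.
Start: joints at [-0.928, 0.359, 0.012, 0, -1.224, -0.288], TCP at [234.469, -632.945, 226.561] pointing down, gripper open.
Joint ranges: [-3.07, 3.07], [-1.43, 2.12], [-1.02, 1.25], [-3.03, 1.67], [-3.05, -0], [-3.03, 3.03]. Speed limits (rad/s): [2.39, 2.39, 3.01, 3.14, 3.14, 3.14].

INTERFACE

Orientations are given as a unit quaternion [x, y, z, w].
In Python, from plant import bot gives the robot as it stands. Calls block until the motion is done:
- bot.move_ptp(position, orientation): joint-space move of the TCP to a pose.
- bot.line_to(position, velocity=150, ori=None): straight line of the TCP; ori=None keeps the orientation; velocity is the mean speed in mm/s.
- bot.move_joints(angles): joint-space move.
- bot.move_gripper(opening, force=None): finger opening in mm; force is the grip in N (None keeps the last); returns when the fingers have stopped.
- bot.pause(seconds).
- bot.solve_ik(position, orientation): joint angles nearest the present ones, or None.
- bot.read_state(): the state.
- bot.camera(name): name is "scene" or "top" or "wrist"; returns the picture (420x560x3 uint8, red, green, blue); there is no depth.
- bot.get_calibration(name): a dict with "fx", "fy", "cx", "cy" (pixels), "view" (4x4, takes a point from world to camera coordinates); the wrist camera has in their place "T_tool_cam" (4x4, takes a point from camera to tool coordinates, whose origin is the TCP and whose axes are the flange's). Camera axes: x right, y up, looking along -z (the intrinsics and any distortion apply to the point x, -y, -z); pixel columns grow to the right and rows downward; lengths in mm; the calibration is good to about 2 mm. A picture is of the moment at which its call begins: read the wrist's pose just before it. get_calibration takes no time and is no camera call.
A pose or a line that the arm cannot do raises bot.Unreachable and nothing moves.
- bot.close_job(): hands the job in, once; it reports no verdict.
The state is a dict: "t": time; "joint_pos": joint angles; "qvel": joint speeds; "tau": joint torques, N m; "tcp_pos": TCP position; "eef_rot": TCP orientation; "contact_force": force on the tool from outside, world axes, zero at the start; "moment": the same for the moment, N m; "width": finger opening in mm.
Only numpy, scipy, OpenCV 4.12 (cv2) and the standard library are available. Lean on these libraries where they do the work, as an engineer would, in place of code of your own. Each camera call takes 0.05 s, during which the arm holds its last target. There are 200 camera calls.

TASK

Put the loose microscope-objective cases away in the wooden chest: flip the hasp up off its staple and over towards you before raising the lid, then stand the lid open. Lift each case by its green post to see which end dips (the lens is in that heavy end) and lay it, post up, on the chest's slanted rack with its heavy end towards the low front end, side by side, none on another. When all the cases are in, shut the lid, flip the hasp back down flat over its staple, and do not knock over the brown stain bottle or the glass beaker.

Things in the scene. Friction and masses are not known exactly. Their poses are not given: they have to be found in the camera images.
- chest: wooden accessory chest fixed to the bench, 186 x 296 mm and 140 mm high, walls 8 mm, with a hinged lid on top. Origin: centre of its underside on the bench; x points from its front (robot side) to its back, y to its left seen from the robot, z up
- rack (a point): middle of the slanted blue felt rack board inside the chest, on its surface, 42 mm above the bench. Its x runs up the slope (18 degrees, 0.314 rad: low end at the chest's front wall, high end at the back), y = the chest's y, z square to the board. The board is 170 x 276 mm and fills the chest; white stripes 58 mm apart mark four lanes that run up and down the slope, centred at y = -87, -29, 29 and 87 mm. No raised dividers
- lid (a joint): angle of the chest's lid, 0 = shut, 1.57 = upright, end stop 1.75 rad. Stiff hinge: it stays at whatever angle it is left; raising it takes about 6 N at its lug, lowering it about 1 N
- lid_hinge (a point): middle of the lid's hinge line, along the chest's y at the top of the back wall (chest frame x = 93, z = 140.5 mm)
- lid_lug (a point): centre of the brass lug for lifting the lid: a round disc 22 mm across and 14 mm thick, its axis along the chest's y, on a stem, standing 22 mm above the top of the 8 mm lid board; 156 mm in front of the hinge line, 30 mm from the lid's front edge and 75 mm to the right (-y) of the chest's middle. Pinched across the flats (along the chest's y) it can turn between the fingers as the lid swings
- hasp (a joint): angle of the steel hasp, 0 = lying flat over the lid with its slot over the staple, growing as it flips up and over towards the robot; end stop 1.7 rad, leaning just past upright on the robot side, where it rests by itself. Light: under 1 N at the lug
- hasp_hinge (a point): middle of the hasp's hinge line, along the chest's y, on the chest's front edge (chest frame x = -99, y = 0, z = 152 mm)
- hasp_lug (a point): centre of the red lug at the hasp's free end: a disc 22 mm across and 14 mm thick, axis along the chest's y, 66 mm out from the hasp hinge and 22 mm above the hasp plate (76 mm long, 34 mm wide, 3 mm thick). Can turn between fingers that pinch its flats along the chest's y
- case_a_mid (a point): centre of a closed microscope-objective case: beige box 100 mm long (its x), 32 mm wide (y), 30 mm high (z) with black ends, about 0.26 kg, lying on its underside. The lens is in one end, which is much heavier, but both ends look alike and x may point to either: only lifting shows it (absent in some starts)
- post_a_grip (a point): grip point on the green carrying post of case_a, 35 mm above the case's top. The post is 16 x 16 mm, 50 mm high, on the middle of the case's top, square with the case, and swivels about the case's y by up to 0.385 rad (22 degrees) each way; a weak spring keeps it square to the case. Lifted by the post held upright, the case tilts fully, 22 degrees, its heavy end down
- case_b_mid (a point): centre of a closed microscope-objective case: beige box 100 mm long (its x), 32 mm wide (y), 30 mm high (z) with black ends, about 0.26 kg, lying on its underside. The lens is in one end, which is much heavier, but both ends look alike and x may point to either: only lifting shows it (absent in some starts)
- post_b_grip (a point): grip point on the green carrying post of case_b, 35 mm above the case's top. The post is 16 x 16 mm, 50 mm high, on the middle of the case's top, square with the case, and swivels about the case's y by up to 0.385 rad (22 degrees) each way; a weak spring keeps it square to the case. Lifted by the post held upright, the case tilts fully, 22 degrees, its heavy end down
- case_c_mid (a point): centre of a closed microscope-objective case: beige box 100 mm long (its x), 32 mm wide (y), 30 mm high (z) with black ends, about 0.26 kg, lying on its underside. The lens is in one end, which is much heavier, but both ends look alike and x may point to either: only lifting shows it (absent in some starts)
- post_c_grip (a point): grip point on the green carrying post of case_c, 35 mm above the case's top. The post is 16 x 16 mm, 50 mm high, on the middle of the case's top, square with the case, and swivels about the case's y by up to 0.385 rad (22 degrees) each way; a weak spring keeps it square to the case. Lifted by the post held upright, the case tilts fully, 22 degrees, its heavy end down
- case_d_mid (a point): centre of a closed microscope-objective case: beige box 100 mm long (its x), 32 mm wide (y), 30 mm high (z) with black ends, about 0.26 kg, lying on its underside. The lens is in one end, which is much heavier, but both ends look alike and x may point to either: only lifting shows it (absent in some starts)
- post_d_grip (a point): grip point on the green carrying post of case_d, 35 mm above the case's top. The post is 16 x 16 mm, 50 mm high, on the middle of the case's top, square with the case, and swivels about the case's y by up to 0.385 rad (22 degrees) each way; a weak spring keeps it square to the case. Lifted by the post held upright, the case tilts fully, 22 degrees, its heavy end down
There are look-alikes about, which are no part of the job. Leave any turquoise look-alike of the part that bears case_a_mid alone.

How it is judged (in metres and radians):
On the way, in this order (a step that is already met when the one before it is completed fails the run):
1. the hasp is flipped up and clear of its staple while the lid is still shut (value of joint hasp above 1.4 rad and value of joint lid below 0.1 rad), for 0.2 s.
2. the lid stands open, within 20 degrees of upright (value of joint lid above 1.25 rad), for 0.2 s.
3. every case present lies on the slanted rack in the open chest, heavy end low, and is let go (z of case_a_mid in the frame of rack between 0.006 and 0.024 m and x of case_a_mid in the frame of rack between -0.06 and 0.06 m and y of case_a_mid in the frame of rack between -0.13 and 0.13 m and angle between the z axis of each of case_a_mid, case_b_mid, case_c_mid, case_d_mid and the z axis of rack, either way round below 0.15 rad and angle between each of lens_a, lens_b, lens_c, lens_d's own x axis and vertical above 1.771 rad and z of case_b_mid in the frame of rack between 0.006 and 0.024 m and x of case_b_mid in the frame of rack between -0.06 and 0.06 m and y of case_b_mid in the frame of rack between -0.13 and 0.13 m and z of case_c_mid in the frame of rack between 0.006 and 0.024 m and x of case_c_mid in the frame of rack between -0.06 and 0.06 m and y of case_c_mid in the frame of rack between -0.13 and 0.13 m and z of case_d_mid in the frame of rack between 0.006 and 0.024 m and x of case_d_mid in the frame of rack between -0.06 and 0.06 m and y of case_d_mid in the frame of rack between -0.13 and 0.13 m and linear speed of each of case_a, case_b, case_c, case_d below 0.02 m/s and value of joint lid above 0.9 rad and contact force between the fingers and anything else below 0.3 N), for 0.2 s.
4. the lid is shut with the hasp still up (value of joint lid below 0.06 rad and value of joint hasp above 0.7 rad), for 0.1 s.
At the end, for the whole second after the job is handed in: Every case present lies still on its underside on the slanted rack, its heavy end pointing down the slope (long axis at least 11.5 degrees below level), within 60 mm of the rack's middle along the slope and 130 mm across; lid shut (under 0.06 rad), hasp down (under 0.12 rad) (z of case_a_mid in the frame of rack between 0.006 and 0.024 m and x of case_a_mid in the frame of rack between -0.06 and 0.06 m and y of case_a_mid in the frame of rack between -0.13 and 0.13 m and angle between the z axis of each of case_a_mid, case_b_mid, case_c_mid, case_d_mid and the z axis of rack, either way round below 0.15 rad and angle between each of lens_a, lens_b, lens_c, lens_d's own x axis and vertical above 1.771 rad and z of case_b_mid in the frame of rack between 0.006 and 0.024 m and x of case_b_mid in the frame of rack between -0.06 and 0.06 m and y of case_b_mid in the frame of rack between -0.13 and 0.13 m and z of case_c_mid in the frame of rack between 0.006 and 0.024 m and x of case_c_mid in the frame of rack between -0.06 and 0.06 m and y of case_c_mid in the frame of rack between -0.13 and 0.13 m and z of case_d_mid in the frame of rack between 0.006 and 0.024 m and x of case_d_mid in the frame of rack between -0.06 and 0.06 m and y of case_d_mid in the frame of rack between -0.13 and 0.13 m and linear speed of each of case_a, case_b, case_c, case_d below 0.02 m/s and value of joint lid below 0.06 rad and value of joint hasp below 0.12 rad); the robot touches nothing.
It fails at once if the lid is raised while the hasp is not flipped clear (value of joint lid above 0.15 rad and value of joint hasp below 1.1 rad).
It fails at once if the stain bottle or the beaker is knocked over (angle between any of stain_bottle, beaker's own z axis and vertical above 0.6 rad).
Of case_a, case_b, case_c, case_d only 2 to 4 are there at a start; the rules pass over those that are not, and their reading is None.
At some moment in a run one of case_a, case_b, case_c, case_d may be knocked a few centimetres aside while the robot is not near it.
Once in a run the grip may slacken for a moment while it holds something.
It also fails if it takes over 210 s, if anything falls off the work surface, if the arm or the gripper's body presses on something with over 40 N, if the wrist force passes 120 N, or if a joint passes its speed limit or range.

## Working session

There is one attempt and no reset: what is moved stays moved. The work goes in short steps, each a Python script; the robot and the scene stay as the last script left them, time stands still between calls to the robot, and variables do not carry over. Pictures are saved under pics/ and viewed, about 12 in all and at most 16, crops included, and the job is handed in when it is done.

```bash
ls; mkdir -p pics; python3 - <<'E'
from plant import bot
import cv2,numpy as np
np.set_printoptions(precision=4,suppress=True)
for n in ["top","scene"]:
    im=bot.camera(n); cv2.imwrite(f"pics/{n}0.png",im[:,:,::-1]); print(n,bot.get_calibration(n))
print(bot.get_calibration("wrist")); print(bot.read_state())
E
```

```text
pics
top {'fx': 464.9457329434309, 'fy': 464.9457329434309, 'cx': 280.6144610375769, 'cy': 205.34587704993695, 'view': array([[   -0.0001,    -0.9999,    -0.0153,  -182.9382],
       [    0.9925,    -0.002 ,     0.1224,  -484.8646],
       [   -0.1224,    -0.0152,     0.9924, -1510.4409],
       [    0.    ,     0.    ,     0.    ,     1.    ]])}
scene {'fx': 501.4995017107792, 'fy': 501.4995017107792, 'cx': 282.87390524531236, 'cy': 210.45193376748625, 'view': array([[   -0.3703,     0.9289,     0.0079,   372.0918],
       [   -0.7526,    -0.305 ,     0.5836,   217.757 ],
       [    0.5445,     0.2102,     0.812 , -1860.795 ],
       [    0.    ,     0.    ,     0.    ,     1.    ]])}
{'fx': 369.60569745940285, 'fy': 369.60569745940285, 'cx': 277.05449366971345, 'cy': 205.90700621833426, 'T_tool_cam': array([[   0.0006,    0.9506,    0.3105,   84.8105],
       [   1.    ,   -0.0004,   -0.0006,   -0.6919],
       [  -0.0004,    0.3105,   -0.9506, -159.3024],
       [   0.    ,    0.    ,    0.    ,    1.    ]])}
{'t': 0.1, 'joint_pos': array([-0.9279,  0.3593,  0.0112, -0.0003, -1.2241, -0.2881]), 'qvel': array([-0.0004, -0.0036,  0.0051,  0.0012, -0.0013,  0.0005]), 'tau': array([ -0.0025, -58.4165,  29.3752,   7.0156,   0.0102,  -0.    ]), 'tcp_pos': array([ 234.3127, -632.5584,  225.7297]), 'eef_rot': array([-0.1764,  0.9843,  0.0007, -0.0002]), 'contact_force': array([ 0.5422,  0.0233, -0.1762]), 'moment': array([0.0129, 0.0174, 0.0007]), 'width': 87.57708612021635}
```

View pics/top0.png

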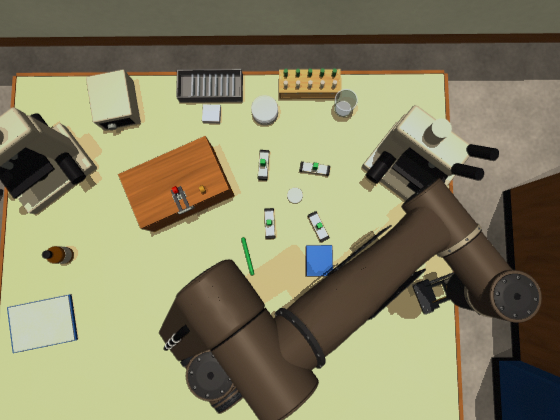

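View pics/scene0.png

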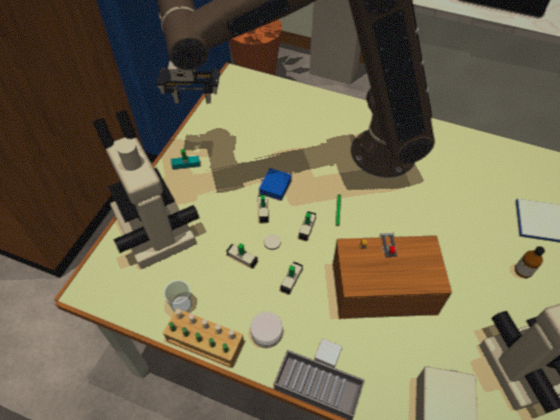

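Top view: four beige cases at about (264,164), (315,169), (269,222) and (318,227). The chest is at (175,185), with the red hasp lug at (175,190) and the brass lug at (201,189). The bottle is at (57,255) and the beaker at (345,103). The scene view shows the turquoise decoy at (185,161), under the arm. Next I'll measure.

```bash
cat > h.py <<'E'
from plant import bot
import cv2,numpy as np
from scipy.spatial.transform import Rotation as R
np.set_printoptions(precision=3,suppress=True)
def down(yaw):   # tool z down; tool y (jaw) axis at angle yaw+90deg in the world, tool x at yaw
    c,s=np.cos(yaw),np.sin(yaw)
    return R.from_matrix(np.array([[c,s,0],[s,-c,0],[0,0,-1]])).as_quat()
class Cam:
    def __init__(s,name):
        c=bot.get_calibration(name); s.c=c
        if name=="wrist":
            st=bot.read_state(); T=np.eye(4); T[:3,:3]=R.from_quat(st["eef_rot"]).as_matrix(); T[:3,3]=st["tcp_pos"]
            s.W=T@c["T_tool_cam"]
        else: s.W=np.linalg.inv(c["view"])
        s.im=bot.camera(name); s.hsv=cv2.cvtColor(s.im,cv2.COLOR_RGB2HSV)
    def save(s,f): cv2.imwrite("pics/"+f,s.im[:,:,::-1])
    def ray(s,uv):
        d=np.array([(uv[0]-s.c["cx"])/s.c["fx"],-(uv[1]-s.c["cy"])/s.c["fy"],-1.])
        return s.W[:3,3],s.W[:3,:3]@d
    def at(s,uv,z):
        o,d=s.ray(uv); return (o+d*(z-o[2])/d[2])[:2]
    def proj(s,p):
        q=np.linalg.inv(s.W)@np.append(p,1); return np.array([s.c["cx"]-s.c["fx"]*q[0]/q[2],s.c["cy"]+s.c["fy"]*q[1]/q[2]])
    def blobs(s,lo,hi,amin=8):
        m=cv2.inRange(s.hsv,np.array(lo),np.array(hi)); n,l,st,ce=cv2.connectedComponentsWithStats(m)
        return [(ce[i],st[i,4],np.argwhere(l==i)[:,::-1]) for i in range(1,n) if st[i,4]>=amin]
def tri(c1,u1,c2,u2):
    A=[];b=[]
    for c,u in((c1,u1),(c2,u2)):
        o,d=c.ray(u); d=d/np.linalg.norm(d); P=np.eye(3)-np.outer(d,d); A.append(P); b.append(P@o)
    return np.linalg.lstsq(np.vstack(A),np.hstack(b),rcond=None)[0]
E
python3 - <<'E'
from h import *
c=Cam("top")
for n,lo,hi in [("green",(55,120,50),(80,255,255)),("red",(0,200,120),(5,255,255)),("brass",(15,170,170),(25,255,255)),("wood",(5,120,90),(16,230,255))]:
    for ce,a,p in c.blobs(lo,hi,8):
        r=cv2.minAreaRect(p.astype(np.float32)); print(n,ce,a,c.at(ce,80 if n=="green" else 170),r)
print(c.hsv[190,175],c.hsv[189,201],c.hsv[170,150],c.hsv[163,263])
for uv in [(57,255),(345,103)]: print(c.at(uv,0))
E
```

```text
green [262.464 161.75 ] 28 [ 620.615 -125.505] ((262.5, 162.0), (5.0, 6.0), 0.0)
green [315.208 165.458] 24 [ 607.816 -295.955] ((315.0, 166.0), (6.0, 4.0), 90.0)
green [268.826 222.   ] 23 [ 424.933 -146.691] ((269.0, 222.0), (4.0, 4.0), 90.0)
green [319.   225.25] 24 [ 414.342 -306.203] ((318.8000183105469, 225.1000518798828), (4.472135543823242, 4.919349670410156), 63.43495178222656)
green [247.34  256.056] 144 [317.12  -79.108] ((247.24392700195312, 255.69509887695312), (38.325042724609375, 3.7481703758239746), 75.52970886230469)
red [174.423 189.346] 26 [516.637 135.764] ((174.50001525878906, 189.5), (5.81377649307251, 4.0249223709106445), 63.43495178222656)
brass [200.882 187.941] 17 [520.732  55.56 ] ((200.80001831054688, 187.9000244140625), (3.4785051345825195, 4.110960960388184), 71.56504821777344)
wood [259.279  72.375] 136 [ 884.644 -119.219] ((260.0, 72.5), (3.0, 36.0), 90.0)
wood [407.504  78.996] 569 [ 860.211 -578.236] ((403.4181823730469, 76.74836730957031), (119.10079956054688, 44.256629943847656), 23.767108917236328)
wood [46.721 78.205] 434 [869.985 547.111] ((52.2
[... 231 characters left out ...]
609375, 182.0409698486328), (59.43335723876953, 97.06314086914062), 66.16126251220703)
wood [450.833 186.095] 42 [ 524.381 -696.533] ((450.5, 186.5), (13.0, 3.0), 90.0)
wood [  2.841 232.548] 347 [386.429 650.227] ((2.18461537361145, 239.4769287109375), (4.1352858543396, 105.08490753173828), 4.184916019439697)
wood [182.289 203.733] 45 [472.698 110.746] ((182.27586364746094, 203.8103790283203), (9.847983360290527, 4.333112716674805), 66.80140686035156)
wood [458.675 362.544] 443 [  12.184 -695.996] ((458.6144104003906, 362.01751708984375), (114.24567413330078, 3.9504663944244385), 87.39744567871094)
[  3 251 194] [ 19 199 200] [ 13 183 177] [ 68 217 100]
[321.986 566.614]
[ 844.269 -405.719]
```

```bash
python3 - <<'E'
from h import *
for n,p in [("cases",(520,-200,330)),("chest",(520,120,400))]:
    for yaw in (np.pi,0):
        try: bot.move_ptp(p,down(yaw)); break
        except bot.Unreachable: print("unreach",n,yaw)
    bot.pause(.3); c=Cam("wrist"); c.save(n+"1.png"); print(n,yaw,bot.read_state()["joint_pos"],bot.read_state()["t"])
    for nm,lo,hi,z in [("green",(55,120,40),(80,255,255),80),("red",(0,200,100),(5,255,255),177),("brass",(15,170,140),(25,255,255),170)]:
        for ce,a,pp in c.blobs(lo,hi,40): print(nm,ce,a,c.at(ce,z),cv2.minAreaRect(pp.astype(np.float32)))
E
```

```text
cases 3.141592653589793 [-0.016  0.114 -0.079  0.    -1.379 -1.555] 2.4167
green [395.338  17.887] 468 [371.345 -82.731] ((395.4421691894531, 18.124277114868164), (38.39444351196289, 12.544718742370605), 81.25383758544922)
green [178.197  66.054] 371 [ 416.38  -303.344] ((178.59999084472656, 66.20001220703125), (20.57182502746582, 21.466251373291016), 63.43495178222656)
green [327.27   76.234] 274 [ 426.348 -148.41 ] ((327.0, 76.5), (15.0, 18.0), 90.0)
green [199.955 233.24 ] 313 [ 603.159 -292.89 ] ((199.99998474121094, 233.0), (14.310834884643555, 27.727243423461914), 26.56505012512207)
green [337.55  242.609] 320 [ 615.349 -128.085] ((337.9808044433594, 242.40386962890625), (27.06402587890625, 15.100943565368652), 78.69007110595703)
chest 3.141592653589793 [ 0.593  0.058  0.012  0.    -1.525 -2.165] 4.0083
green [141.514  21.149] 463 [363.999 -40.07 ] ((141.55203247070312, 20.945701599121094), (47.8942985534668, 10.090091705322266), 70.34617614746094)
green [69.107 77.812] 373 [ 426.718 -135.946] ((69.5, 77.5), (31.0, 13.0), 0.0)
green [  1.868 210.208] 53 [ 597.884 -257.958] ((2.0, 210.5), (11.0, 4.0), 90.0)
green [108.218 222.748] 317 [ 616.313 -115.02 ] ((108.49177551269531, 222.5901336669922), (14.084057807922363, 28.4241886138916), 50.19443130493164)
red [290.136 163.936] 125 [514.021 132.443] ((290.1499938964844, 163.9499969482422), (12.016654968261719, 12.332881927490234), 71.56504821777344)
```

View pics/cases1.png

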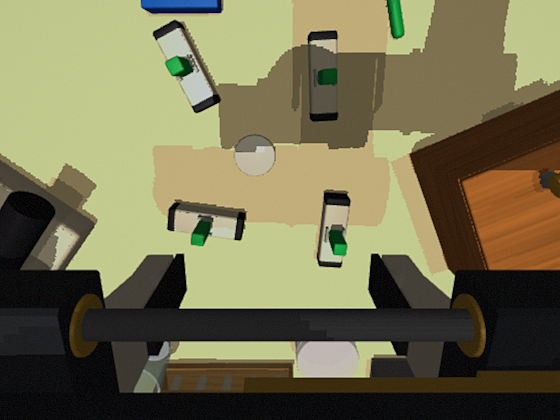

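View pics/chest1.png

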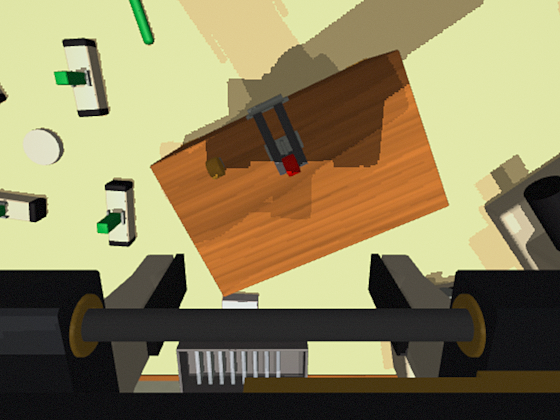

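Wrist views: the lid corners are at about (150,166), (400,50), (448,206) and (222,295). The red lug is at (290,164) and the brass lug at (216,167). All four cases are clear, with black ends. Next I'll fit the chest and case poses.

```bash
cat >> h.py <<'E'
def cases(c,amin=40,rad=75):
    """find beige cases: pairs of black ends on either side of a green post; returns [(x,y,axis yaw)]"""
    out=[]; dark=c.blobs((0,0,0),(180,255,48),amin); 
    for ce,a,p in c.blobs((55,110,30),(80,255,255),100):
        if cv2.minAreaRect(p.astype(np.float32))[1][0]>36 or cv2.minAreaRect(p.astype(np.float32))[1][1]>36: continue
        g=c.at(ce,65); ds=[(c.at(d[0],18),d[1]) for d in dark if d[1]<900]
        best=None
        for i in range(len(ds)):
            for j in range(i):
                v=ds[i][0]-ds[j][0]; L=np.hypot(*v); m=(ds[i][0]+ds[j][0])/2; e=np.hypot(*(m-g))
                if 75<L<105 and e<30 and (best is None or e<best[0]): best=(e,m,np.arctan2(v[1],v[0]),L)
        out.append((g,best))
    return out
E
python3 - <<'E'
from h import *
from scipy.optimize import least_squares
c=Cam("wrist")
uv=[(150,166),(400,50),(448,206),(222,295)]
W=np.array([c.at(u,148.5) for u in uv]); L=np.array([(-93,-148),(-93,148),(93,148),(93,-148)])
f=lambda p:(np.c_[np.cos(p[2])*L[:,0]-np.sin(p[2])*L[:,1]+p[0],np.sin(p[2])*L[:,0]+np.cos(p[2])*L[:,1]+p[1]]-W).ravel()
s=least_squares(f,[545,145,.43]); print(s.x,s.fun.reshape(4,2))
p=s.x; Rm=np.array([[np.cos(p[2]),-np.sin(p[2])],[np.sin(p[2]),np.cos(p[2])]])
for l in [(-33,0,174),(-63,-75,170.5)]: w=np.r_[Rm@l[:2]+p[:2],l[2]]; print("lug",w,c.proj(w))
bot.move_ptp((540,-200,330),down(np.pi)); bot.pause(.3); c=Cam("wrist")
for r in cases(c): print(r)
E
```

```text
[545.425 147.089   0.417] [[-1.887 -1.318]
 [-0.706 -0.471]
 [ 0.717  1.358]
 [ 1.876  0.432]]
lug [515.248 133.733 174.   ] [291.104 164.494]
lug [518.17   53.008 170.5  ] [215.446 166.556]
(array([380.593, -75.848]), None)
(array([ 416.047, -306.725]), (np.float64(2.26077517129905), array([ 414.489, -308.363]), np.float64(0.4529583168637448), np.float64(93.52606107643918)))
(array([ 426.093, -146.515]), (np.float64(0.4162380164974333), array([ 425.832, -146.191]), np.float64(0.062197130458310275), np.float64(91.89383065008951)))
(array([ 609.07 , -295.896]), (np.float64(1.9392626166088807), array([ 609.789, -297.697]), np.float64(1.4180260785842236), np.float64(92.6645065438815)))
(array([ 621.785, -125.624]), (np.float64(4.549793389969255), array([ 626.328, -125.372]), np.float64(-0.07305500418855172), np.float64(95.09670818645053)))
```

```bash
cat >> h.py <<'E'
C=np.array([545.4,147.1,0.417]); CR=R.from_euler("z",C[2])
def cw(p): return CR.apply(p)+np.r_[C[:2],0]
def cori(tau=0): return (CR*R.from_euler("y",tau)*R.from_quat(down(np.pi))).as_quat()
def app(tau): return np.array([-np.sin(tau),0,-np.cos(tau)])
HY,BR=0,-75
def hasp(a): return np.array([-99+66*np.cos(a)-22*np.sin(a),0,152+66*np.sin(a)+22*np.cos(a)])
def lid(a): return np.array([93-156*np.cos(a)+30*np.sin(a),-75,140.5+156*np.sin(a)+30*np.cos(a)])
def go(f,a,tau=0,ext=14,v=150): bot.line_to(cw(f(a)+ext*app(tau)),v,cori(tau))
def rep(s=""): st=bot.read_state(); print(s,"t%.1f"%st["t"],"w%.1f"%st["width"],st["tcp_pos"],"F",st["contact_force"],"M",st["moment"])
E
python3 - <<'E'
from h import *
bot.move_gripper(44,20)
bot.move_ptp(cw(hasp(0)+[0,0,60]),cori()); go(hasp,0,v=80); rep("at")
bot.move_gripper(5,20); rep("gripped")
for a in np.linspace(0,1.64,11)[1:]: go(hasp,a,v=100)
rep("up"); bot.move_gripper(44); rep()
bot.line_to(cw(hasp(1.64)+[0,0,60]),200)
# lid lug hover
bot.move_ptp(cw(lid(0)-90*app(.3)),cori(.3)); c=Cam("wrist"); c.save("hasp_up.png")
for ce,a,p in c.blobs((0,200,90),(5,255,255),20): print(ce,a,[c.proj(cw(hasp(x))) for x in (1.4,1.7)])
E
```

```text
at t8.9 w43.9 [515.606 133.915 160.525] F [-0.522  0.501  0.209] M [0.007 0.012 0.021]
gripped t9.5 w13.8 [515.314 133.639 160.102] F [ 0.784 -0.645  1.615] M [-0.408 -0.074  0.116]
up t12.2 w13.9 [431.602  96.036 203.445] F [ 0.781 -6.144  7.81 ] M [-2.417 -0.38  -0.02 ]
 t12.9 w43.7 [430.634  96.302 202.295] F [ 0.292 -0.015 -0.759] M [-0.008 -0.031 -0.015]
[411.775 111.732] 862 [array([411.382, 132.207]), array([407.621, 100.098])]
```

View pics/hasp_up.png

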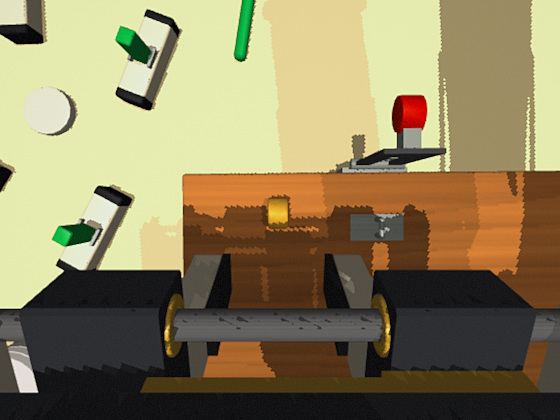

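The hasp stands up at about 1.6 rad: its red lug is at (411,112), between the projections for 1.4 and 1.7. The brass lug at (278,212) lies between the fingers. Opening the lid.

```bash
python3 - <<'E'
from h import *
go(lid,0,.3,v=100); bot.move_gripper(5,40); rep("grip")
for a in np.linspace(0,1.62,13)[1:]: go(lid,a,.3,v=150)
rep("open"); bot.move_gripper(44); rep()
bot.line_to(cw(lid(1.62)-80*app(.3)),200)
c=Cam("scene"); c.save("lid.png"); rep()
E
```

```text
grip t15.8 w13.4 [514.588  51.054 157.224] F [ 1.303 -2.229  0.173] M [-0.27  -1.26   0.389]
open t19.4 w14.1 [692.592 131.359 281.863] F [0.18  5.247 5.02 ] M [ 1.742  0.031 -0.446]
 t20.1 w43.8 [691.465 129.676 281.429] F [ 0.113 -0.117  0.017] M [ 0.371 -0.885  0.004]
 t20.8 w44.0 [716.614 141.099 370.32 ] F [-0.163 -0.518 -0.518] M [ 0.451 -0.937  0.008]
```

View pics/lid.png

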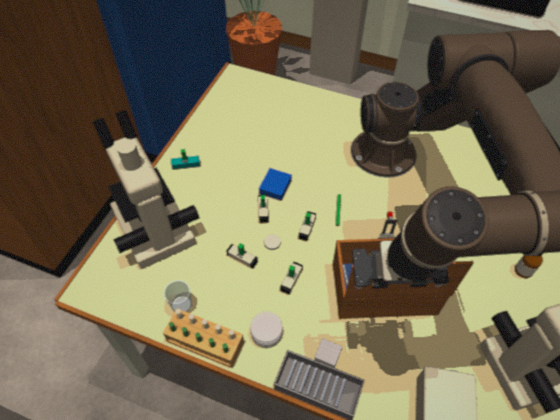

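The lid is standing open and the hasp is up by the front edge. Now a test lift of the first case.

```bash
cat >> h.py <<'E'
VIEW=((540,-200,330))
def look():
    bot.move_ptp(VIEW,down(np.pi)); bot.pause(.25); c=Cam("wrist"); return c,[b for g,b in cases(c) if b is not None]
def meas(n=8):
    o=[]
    for _ in range(n): s=bot.read_state(); o.append(np.r_[s["contact_force"],s["moment"]]); bot.pause(.03)
    return np.mean(o,0)
def pick(xy,toolyaw,lift=45):
    bot.move_gripper(50,30); q=down(toolyaw)
    bot.move_ptp((*xy,115),q); bot.pause(.2); m0=meas()
    bot.line_to((*xy,48),150); bot.move_gripper(5,50)
    bot.line_to((*xy,48+lift),100); bot.pause(.4); m1=meas()
    d=m1-m0; return d
E
python3 - <<'E'
from h import *
bot.line_to(np.r_[bot.read_state()["tcp_pos"][:2],420],200)
c,cs=look()
for b in cs: print(b)
e=min(cs,key=lambda b:np.hypot(*(b[1]-[622,-126])))
ax=e[2]; yaw=ax+np.pi if np.cos(ax)>0 else ax
d=pick(e[1],yaw); print("yaw",yaw,"axis",ax,"dF,M",d,"heavy dir",(d[4],-d[3])); rep()
c=Cam("wrist"); c.save("liftw.png"); s=Cam("scene"); u,v=s.proj((*e[1],60)).astype(int)
cv2.imwrite("pics/lifts.png",cv2.resize(s.im[v-45:v+45,u-60:u+60,::-1],None,fx=5,fy=5,interpolation=2))
for n in(1,-1): print(s.proj(np.r_[e[1]+n*50*np.r_[np.cos(ax),np.sin(ax)],60])-[u-60,v-45])
E
```

```text
(np.float64(2.305845120569024), array([ 414.449, -308.308]), np.float64(0.4715181061274714), np.float64(94.11014709360205))
(np.float64(0.931873594183735), array([ 425.535, -145.886]), np.float64(0.05450190492034831), np.float64(92.65086998504528))
(np.float64(2.140733920861456), array([ 609.99 , -297.848]), np.float64(1.4183059032063523), np.float64(92.81743004273365))
yaw 4.559898556796146 axis 1.4183059032063523 dF,M [-0.291 -0.099 -2.78   0.061  0.014  0.007] heavy dir (np.float64(0.013560472823199943), np.float64(-0.06145624261058081))
 t27.7 w15.5 [ 610.006 -297.838   93.002] F [ 0.456  0.418 -2.831] M [ 0.103  0.077 -0.027]
[74.358 53.167]
[47.131 38.942]
```

View pics/lifts.png

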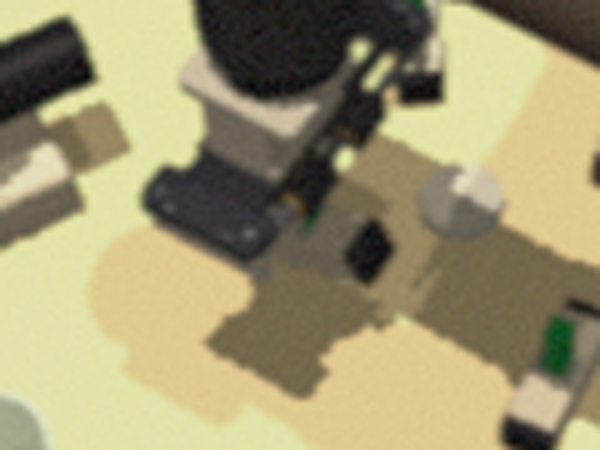

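View pics/liftw.png

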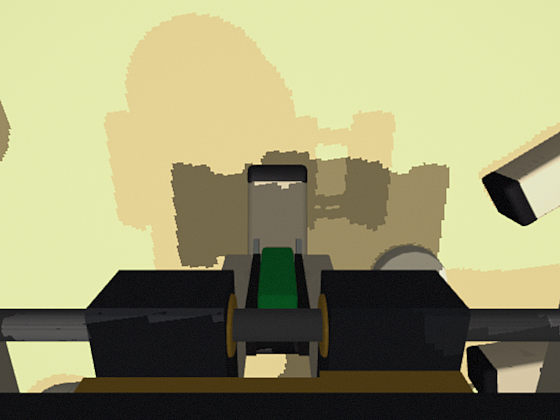

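The case in hand dips at its tool-x end. Its end face looks 60 px wide, which puts it about 197 mm deep and matches the "dipped" geometry. The moment gives the same direction. Only three cases were listed this time; the one near the chest is still visible, but its ends were probably masked by shadow. Placing this one first.

```bash
cat >> h.py <<'E'
def place(y,x0):
    th=0.314; px=x0*np.cos(th)-30*np.sin(th); pz=42+x0*np.sin(th)+30*np.cos(th)+18
    p=bot.read_state()["tcp_pos"]; bot.line_to((p[0],p[1],250),200)
    bot.move_ptp(cw((px,-230,260)),cori()); bot.line_to(cw((px,y,260)),250); rep("over")
    bot.line_to(cw((px,y,pz+8)),150); bot.pause(.3); f0=meas(5)[2]; z=pz+8
    while z>pz-8:
        z-=1.5; bot.line_to(cw((px,y,z)),40); bot.pause(.1); f=meas(3)[2]-f0
        if f>1.8: break
    rep("touch z-pz %.1f df %.2f"%(z-pz,f))
    bot.move_gripper(30); bot.pause(.2); bot.line_to(cw((px,y,260)),200)
E
python3 - <<'E'
from h import *
place(98,10)
bot.line_to(cw((-30,40,300)),200); bot.pause(.2); c=Cam("wrist"); c.save("in1.png"); rep()
c,cs=look(); c.save("cases2.png"); cs=cases(c)
for b in cs: print(b)
E
```

```text
over t31.4 w15.2 [506.173 235.968 259.993] F [ 0.223 -0.317 -2.931] M [-0.033 -0.007 -0.014]
touch z-pz 0.5 df 6.19 t35.4 w15.7 [506.224 236.911  92.51 ] F [-0.183 -0.459  3.616] M [-0.168  0.274  0.013]
 t37.9 w29.9 [501.591 171.906 299.158] F [-0.271 -0.107 -0.219] M [ 0.072 -0.039  0.023]
(array([380.632, -75.944]), None)
(array([ 416.178, -306.867]), (np.float64(2.274434432314483), array([ 414.409, -308.296]), np.float64(0.47469021139124434), np.float64(94.21849134510457)))
(array([ 426.213, -146.545]), (np.float64(0.7859949493407934), array([ 425.559, -146.11 ]), np.float64(0.045022212370155835), np.float64(92.65301518995899)))
(array([ 621.968, -125.738]), (np.float64(4.62609952089879), array([ 626.512, -124.867]), np.float64(-0.0629644564928792), np.float64(95.35699146903526)))
```

View pics/in1.png

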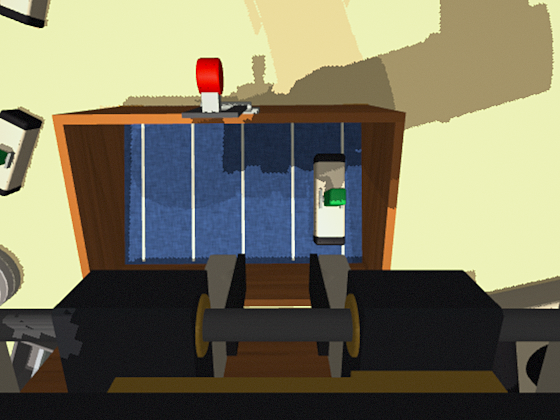

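The first case lies in the left lane, post up, in image columns 315–345. Doing the next one, with an automatic heavy-end check.

```bash
cat >> h.py <<'E'
def stow(near,y,x0):
    c,cs=look(); e=min(cs,key=lambda b:np.hypot(*(b[1]-near))); print("case",e)
    if np.hypot(*(e[1]-near))>60: print("not found"); return
    ax=e[2]; yaw=ax+np.pi if np.cos(ax)>0 else ax; xy=e[1]
    for k in range(2):
        d=pick(xy,yaw); s=d[4]*np.cos(yaw)-d[3]*np.sin(yaw); w=bot.read_state()["width"]
        print("try",k,"dFz %.2f heavy along tool x %.3f width %.1f"%(d[2],s,w))
        if d[2]>-1.5 or abs(s)<.03 or w<12: print("doubtful, stop"); return
        if s>0: place(y,x0); return True
        bot.line_to((*xy,48.5),80); bot.pause(.2); bot.move_gripper(50); bot.line_to((*xy,115),150); yaw+=np.pi
E
python3 - <<'E'
from h import *
print(stow(np.r_[425.5,-146],46,15))
c,cs=look()
for b in cs: print(b)
rep()
E
```

```text
case (np.float64(0.8993742892726895), array([ 425.564, -145.928]), np.float64(0.050898177369339714), np.float64(92.64039942653834))
try 0 dFz -2.60 heavy along tool x 0.029 width 15.8
doubtful, stop
None
(np.float64(2.500034740732523), array([ 413.75 , -307.449]), np.float64(0.4690487383968587), np.float64(94.80124178543073))
(np.float64(4.679768842871975), array([ 626.438, -124.233]), np.float64(-0.05054950481002126), np.float64(95.85854343672568))
 t46.0 w15.6 [ 539.695 -199.76   329.309] F [-0.546 -0.057 -2.566] M [ 0.006 -0.06  -0.019]
```

```bash
python3 - <<'E'
from h import *
m=meas(30); print(m)
c=Cam("wrist"); c.save("held2.png")
T=lambda x,z:c.proj((c.W@np.linalg.inv(c.c["T_tool_cam"])@[x,0,z,1])[:3])
print("dip",T(46,35),"raised",T(46,-3))
for ce,a,p in c.blobs((0,0,0),(180,255,48),100):
    if 240<ce[0]<310 and ce[1]<250: print(ce,a,p.min(0),p.max(0))
E
```

```text
[ 0.072  0.112 -2.704 -0.021 -0.039  0.011]
dip [278.155 161.47 ] raised [278.433 178.623]
[277.287 170.933] 917 [248 163] [306 180]
```

The visual check is clear: the end is 59 px wide with its top at row 163, so the tool-x end is dipping. The moment agrees in sign. I'll place it, then use the end's width as the main test.

```bash
cat >> h.py <<'E'
def endw():
    c=Cam("wrist"); b=[p for ce,a,p in c.blobs((0,0,0),(180,255,48),200) if 265<ce[0]<290 and 130<ce[1]<215]
    return max([np.ptp(p[:,0])+1 for p in b],default=None)
def stow(near,y,x0):
    c,cs=look(); e=min(cs,key=lambda b:np.hypot(*(b[1]-near))); print("case",e)
    if np.hypot(*(e[1]-near))>60: print("not found"); return
    ax=e[2]; yaw=ax+np.pi if np.cos(ax)>0 else ax; xy=e[1]
    for k in range(2):
        d=pick(xy,yaw); s=d[4]*np.cos(yaw)-d[3]*np.sin(yaw); w=bot.read_state()["width"]; ew=endw()
        print("try",k,"dFz %.2f heavy along tool x %.3f width %.1f"%(d[2],s,w),"endw",ew)
        if d[2]>-1.5 or ew is None or (ew<66)!=(s>0) or w<12: print("doubtful, stop"); return
        if s>0: place(y,x0); return True
        bot.line_to((*xy,48.5),80); bot.pause(.2); bot.move_gripper(50); bot.line_to((*xy,115),150); yaw+=np.pi
E
python3 - <<'E'
from h import *
place(46,15); rep()
print(stow(np.r_[626,-125],-6,15)); rep()
E
```

```text
over t49.6 w15.7 [531.559 190.282 260.071] F [ 1.145  0.081 -1.892] M [0.003 0.    0.024]
touch z-pz 0.5 df 1.85 t53.5 w15.6 [531.456 191.25   93.733] F [ 0.528  0.025 -1.29 ] M [ 0.085 -0.135  0.038]
 t55.2 w29.8 [530.668 190.862 258.676] F [-0.078 -0.207  0.467] M [ 0.025  0.01  -0.008]
case (np.float64(4.715579498181862), array([ 626.532, -124.836]), np.float64(-0.0665164349397324), np.float64(95.3010505869331))
try 0 dFz -2.32 heavy along tool x 0.052 width 15.6 endw 59
over t64.0 w15.7 [552.6   142.724 259.93 ] F [ 0.011  0.39  -2.736] M [-0.037  0.008 -0.   ]
touch z-pz -1.0 df 7.01 t68.4 w15.8 [552.74  143.715  92.641] F [-0.995 -0.898  5.921] M [-0.192  0.505 -0.062]
True
 t70.1 w30.0 [551.712 143.412 258.721] F [-0.307 -0.668 -0.312] M [-0.059  0.006 -0.047]
```

I placed the third case at y = -6 instead of -46. The spacing is still 52 mm and the forces stayed low. Now the last case goes to y = -60, then I'll check inside.

```bash
python3 - <<'E'
from h import *
print(stow(np.r_[414,-308],-60,12)); rep()
bot.line_to(cw((-30,0,320)),200); bot.pause(.3); c=Cam("wrist"); c.save("in4.png"); rep()
for r in cases(c): print(r[0],r[1])
E
```

```text
case (np.float64(2.1206715203931643), array([ 414.455, -308.138]), np.float64(0.47553040248585177), np.float64(94.047791650497))
try 0 dFz -2.93 heavy along tool x 0.045 width 15.6 endw 59
over t79.5 w15.6 [571.513  92.576 260.477] F [ 0.767  0.366 -3.825] M [-0.042 -0.03  -0.009]
touch z-pz 0.5 df 2.76 t83.4 w16.0 [571.936  93.214  92.924] F [ 0.526 -0.02  -0.794] M [ 0.056 -0.237  0.018]
True
 t85.1 w30.1 [570.957  92.939 258.656] F [-0.424  0.842 -1.134] M [ 0.042 -0.021 -0.029]
 t86.1 w29.9 [518.145 134.53  319.244] F [ 0.132  0.239 -0.665] M [-0.046 -0.031  0.054]
[448.783 247.684] None
[576.657  87.437] None
[550.771 141.607] None
[530.66  196.187] None
```

```bash
ls pics
```

```text
cases1.png
cases2.png
chest1.png
hasp_up.png
held2.png
in1.png
in4.png
lid.png
lifts.png
liftw.png
scene0.png
top0.png
```

View pics/in4.png

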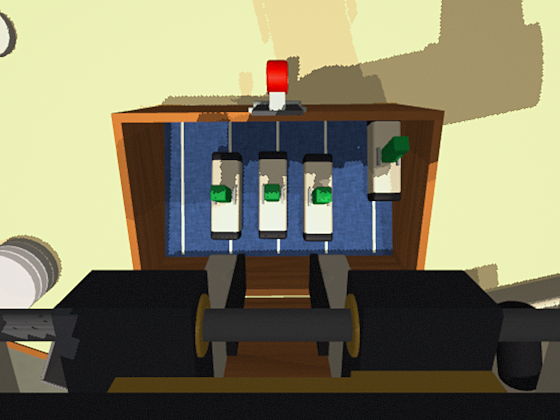

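Three cases lie in a row, at columns 226, 272 and 318. The first one, at (385,160), has been knocked towards the front wall, and that wall hides its low end. I'll look from above the lid's height.

```bash
cat > chk.py <<'E'
from h import *
th=.314; Rr=CR*R.from_euler("y",-th); O=cw((0,0,42))
def rk(c,uv,z):
    o,d=c.ray(uv); o=Rr.inv().apply(o-O); d=Rr.inv().apply(d); return o+d*(z-o[2])/d[2]
E
python3 - <<'E'
from chk import *
bot.line_to(cw((-20,30,420)),200)
bot.line_to(cw((60,30,420)),200); bot.pause(.3); c=Cam("wrist"); rep()
cv2.imwrite("pics/in5.png",c.im[:300,:,::-1])
for ce,a,p in c.blobs((0,0,0),(180,255,48),60):
    q=rk(c,ce,30)
    if abs(q[0])<110 and abs(q[1])<145: print("dark",ce,a,"rack z30",q)
for ce,a,p in c.blobs((55,110,30),(80,255,255),60):
    q=rk(c,ce,55); 
    if abs(q[0])<130 and abs(q[1])<165:print("green",ce,a,q)
E
```

```text
t87.6 w30.0 [587.699 198.629 420.665] F [-0.108  0.662  0.439] M [ 0.02  -0.015  0.009]
dark [346.768  40.623] 151 rack z30 [-75.471 121.726  30.   ]
dark [210.952  74.253] 146 rack z30 [-30.895 -57.925  30.   ]
dark [251.023  73.369] 130 rack z30 [-32.102  -4.92   30.   ]
dark [289.63   74.913] 138 rack z30 [-30.098  46.159  30.   ]
dark [346.595 111.411] 304 rack z30 [ 18.109 121.588  30.   ]
dark [250.178 143.31 ] 242 rack z30 [60.384 -6.017 30.   ]
dark [210.569 143.929] 225 rack z30 [ 61.233 -58.439  30.   ]
dark [288.634 145.234] 235 rack z30 [62.901 44.89  30.   ]
green [352.728  63.07 ] 426 [-36.23  124.511  55.   ]
green [247.857  99.97 ] 301 [10.151 -7.145 55.   ]
green [204.164 100.83 ] 348 [ 11.267 -62.     55.   ]
green [289.901 102.789] 284 [13.653 45.652 55.   ]
```

View pics/in5.png

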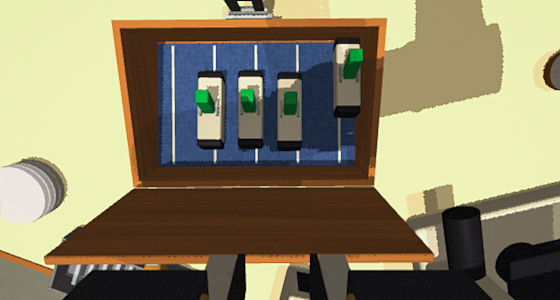

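The knocked case lies along the left side at rack x ≈ -29, y ≈ 122. That's within limits if it is flat, so I'll triangulate its ends and post from two positions.

```bash
python3 - <<'E'
from chk import *
V=[]
for y in (125,-60):
    bot.line_to(cw((60,y,420)),250); bot.pause(.3); c=Cam("wrist"); c.save("tri%d.png"%(y>0))
    o=[]
    for nm,lo,hi in (("d",(0,0,0),(180,255,48)),("g",(55,110,30),(80,255,255))):
        for ce,a,p in c.blobs(lo,hi,60):
            q=rk(c,ce,30)
            if -100<q[0]<90 and abs(q[1])<165: o.append((nm,ce,q,a))
    V.append((c,o))
(c1,a),(c2,b)=V
for n,u,q,ar in a:
    m=[x for x in b if x[0]==n and np.hypot(*(x[2]-q)[:2])<(20 if n=="d" else 35)]
    if m:
        m=min(m,key=lambda x:np.hypot(*(x[2]-q)[:2])); w=tri(c1,u,c2,m[1]); print(n,"rack",Rr.inv().apply(w-O),q[:2],m[2][:2],ar,m[3])
rep()
E
```

```text
d rack [-80.596 123.3    18.801] [-76.263 123.31 ] [-74.942 119.104] 142 172
d rack [-35.347 -59.044  17.245] [-30.166 -54.318] [-31.49  -59.069] 164 141
d rack [-36.902  -6.089  16.261] [-31.49   -2.498] [-32.513  -7.544] 144 158
d rack [-33.263  45.359  17.574] [-29.248  47.284] [-28.571  42.728] 138 169
d rack [ 14.949 123.787  17.625] [ 18.204 123.783] [ 17.986 119.262] 289 317
d rack [57.768 -6.402 15.141] [60.042 -2.575] [60.486 -7.982] 240 249
d rack [ 58.873 -60.939  16.476] [ 61.166 -55.968] [ 61.075 -60.909] 246 242
d rack [61.018 45.863 18.781] [62.92 47.61] [62.766 43.494] 228 245
g rack [-34.06  123.268  60.071] [-45.244 123.246] [-46.007 135.32 ] 359 516
g rack [11.997 -6.692 61.068] [  3.123 -15.539] [ 3.174 -3.086] 381 306
g rack [ 12.952 -60.703  60.011] [  4.575 -72.751] [  4.399 -60.761] 428 286
g rack [15.095 45.289 61.006] [ 6.603 39.989] [ 6.347 52.416] 333 350
 t89.8 w30.0 [624.325 117.35  420.127] F [0.453 0.91  0.31 ] M [-0.018  0.015  0.039]
```

All four cases are at the same height (ends at z 15–19 mm, posts at 60–61 mm), so the knocked one is flat. It sits at x ≈ -33, y ≈ 123.5, within limits. Closing the lid.

```bash
python3 - <<'E'
from h import *
bot.move_gripper(44,40)
bot.line_to(cw(lid(1.62)-80*app(.3)),150,cori(.3)); go(lid,1.62,.3,v=100); rep("at"); bot.move_gripper(5,40); rep("grip")
for a in np.linspace(1.62,0,13)[1:]: go(lid,a,.3,v=130)
go(lid,-.01,.3,v=30)
rep("shut"); bot.move_gripper(44); rep()
bot.line_to(cw(lid(0)-90*app(.3)),150); bot.pause(.2)
c=Cam("wrist"); c.save("shut.png"); rep()
for nm,lo,hi in(("red",(0,200,90),(5,255,255)),("brass",(18,150,140),(28,255,255))):
    for ce,a,p in c.blobs(lo,hi,100): print(nm,ce,a)
print([c.proj(cw(hasp(x))) for x in (1.4,1.7)],[c.proj(cw(lid(x))) for x in(0,.06)])
E
```

```text
at t92.2 w44.1 [691.747 129.835 282.46 ] F [0.078 0.448 0.121] M [ 0.393 -0.879 -0.007]
grip t92.8 w13.4 [691.102 130.693 281.362] F [-2.775  4.016  0.778] M [ 2.046  0.207 -0.593]
shut t96.9 w13.7 [514.527  51.012 156.738] F [-3.075  0.289  5.268] M [ 0.578  0.338 -0.055]
 t97.6 w44.2 [514.111  51.226 155.534] F [ 0.166 -0.56   0.987] M [ 0.416 -0.88  -0.036]
 t98.7 w43.7 [542.115  63.612 255.839] F [ 0.586 -0.514  0.268] M [ 0.336 -0.904  0.026]
red [409.981 112.919] 807
brass [276.507 210.636] 434
brass [386.619 332.845] 155
[array([409.039, 133.568]), array([405.485, 101.646])] [array([277.831, 211.917]), array([277.864, 215.363])]
```

View pics/shut.png

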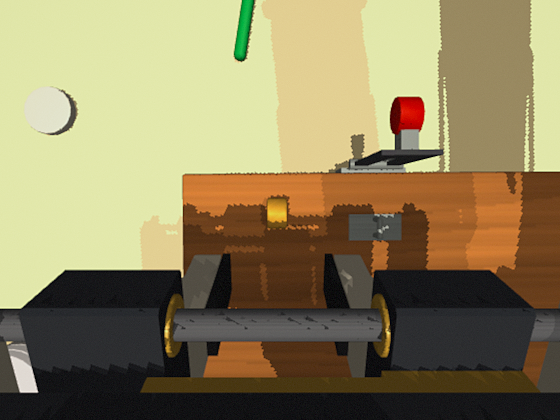

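The lid is shut: the brass lug is at (277,211), exactly where it was at the start. The hasp is still up at about 1.6 rad. Flipping it down.

```bash
python3 - <<'E'
from h import *
bot.line_to(cw(lid(0)+[0,0,120]),200,cori())
bot.line_to(cw(hasp(1.62)+[0,0,70]),200); go(hasp,1.62,v=80); rep("at"); bot.move_gripper(5,20); rep("grip")
for a in np.linspace(1.62,0,11)[1:]: go(hasp,a,v=100)
go(hasp,-.03,v=30); rep("down"); bot.move_gripper(44); rep()
bot.line_to(cw(hasp(0)+[0,0,90]),150)
bot.move_ptp((500,0,400),down(np.pi)); bot.pause(.3)
c=Cam("wrist"); c.save("final.png"); rep()
for ce,a,p in c.blobs((0,200,90),(5,255,255),50): print(ce,a,[c.proj(cw(hasp(x)))for x in(0,.12)])
print([c.proj(cw(lid(x))) for x in (0,.06)])
c=Cam("scene"); cv2.imwrite("pics/fscene.png",c.im[:,:,::-1])
E
```

```text
at t101.0 w44.2 [432.166  96.967 203.341] F [0.886 0.004 0.603] M [ 0.072 -0.007  0.017]
grip t101.6 w13.9 [432.007  96.179 202.936] F [ 2.521 -4.604 -0.708] M [-1.613 -0.909  0.037]
down t104.5 w13.9 [516.235 134.127 159.324] F [-0.709 -5.21   6.593] M [-1.719  0.12   0.111]
 t105.3 w43.8 [515.791 133.999 157.929] F [-0.583 -0.633  0.116] M [-0.021  0.027  0.012]
 t107.3 w43.7 [500.054   0.588 399.248] F [ 0.278 -0.612 -0.26 ] M [ 0.006 -0.01  -0.044]
[402.458 183.935] 262 [array([401.635, 183.722]), array([403.086, 182.951])]
[array([325.848, 185.393]), array([327.663, 189.371])]
```

View pics/final.png

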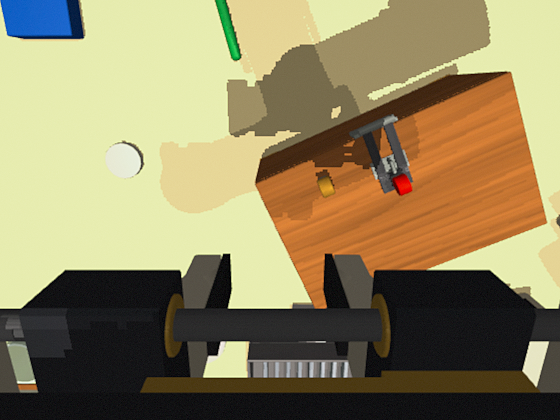

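View pics/fscene.png

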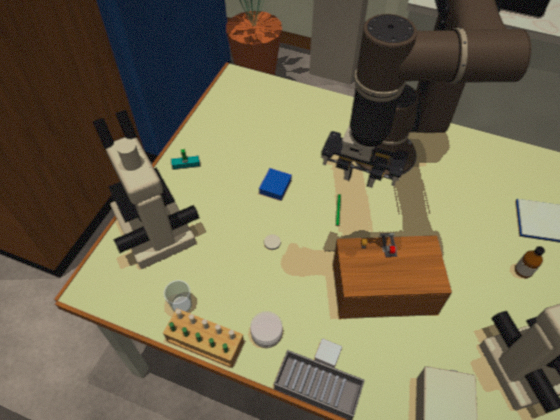

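The lid is shut, with the brass lug at (326,186). The hasp is flat over the staple, with the red lug at (402,184) as predicted for 0 rad. The bottle at (530,262) and the beaker at (178,296) are upright, and the decoy at (185,161) is untouched. Handing in.

```bash
python3 -c "
from plant import bot
print(bot.close_job())"
```

```text
the job is handed in; nothing more can be done
None
```

All four cases are in the chest, heavy ends to the front, and the job was handed in at about 107 s of the 210 s. I flipped the hasp up, opened the lid, placed the cases, shut the lid and flipped the hasp back down.

- **Heavy ends:** each case was test-lifted. The wrist-camera view and the wrist moment agreed on which end dipped all four times, though the moment was weak on the second case.
- **Knocked case:** the first case was later pushed towards the front-left corner of the rack. I left it there because two views showed it flat at about x = -33, y = 123.5 mm. That is inside the limits, but only about 6 mm from the sideways one.
- **My slip:** the third case went to y = -6 mm instead of -46 mm, so the cases are not centred on the marked lanes. They are still side by side, 52 mm or more apart.
- **Final views:** both lugs were where they should be with the lid shut and the hasp down (the hasp to about a pixel). The bottle and beaker were upright, the turquoise look-alike was untouched, and the arm was clear of everything. I could not see the cases once the lid was shut.

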